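# Start a wing nut on a clamp stud and clamp a hardness specimen

### The job

Put the wing nut on the stud of the specimen clamp, start its thread (turn it backward until it drops, then forward) and run it on until the sprung strap is pressed fully down onto the specimen. Never force the nut, let go of it at the end, and leave everything else on the bench where it is.

Things in the scene. Friction and masses are not known exactly. Their poses are not given: they have to be found in the camera images.
- nut: The loose wing nut: plain steel, about 220 g, round skirt 46 mm in diameter, open below, flat cap at 36 mm and an upright wing bar on it, 62 mm high in all. Origin: centre of the lower rim; z up its axis. It starts upright on the bench. Inside is a bore 37 mm wide, 32 mm deep, with three lugs at the lower rim, 120 degrees apart (one along +x), 5.6 mm wide, reaching in to 13.5 mm from the axis.
- nut_bar (a point): Middle of the nut's wing bar, 49 mm above its rim. The bar runs along the nut's x axis (77 mm over all), is 14 mm thick in y and 26 mm high (36 to 62 mm above the rim); at x = +-30 mm it has round posts 17 mm thick. Pinch it across y at its middle.
- jig: The specimen clamp, fixed to the bench: white base plate 160 x 110 x 12 mm with an upright steel stud through a strap. Origin: centre of the underside, on the stud's axis; x along the strap, z up. The stud does not turn. A force over 80 N between nut and clamp counts as forcing it.
- stud_nose (a point): Top of the stud's tapered nose, 64 mm above the bench: 12 mm wide here, 24 mm wide 8 mm lower. Below it a right-hand three-start thread 34 mm in diameter, lead 28.5 mm a turn: forward is clockwise seen from above and brings the nut down.
- crown (a point): Centre of the flat top of the thread, 54 mm above the bench. Three gaps about 40 degrees wide, 120 degrees apart, cut the crown; their angle differs each time, not told by this pose. A tooth 4 mm proud, 10 degrees wide, beside each gap blocks forward turning on the crown. Nut origin: 54 mm up with lugs on the crown, 58 mm on the teeth (turning back it then drops first to 54), 44-47 mm in the gaps.
- seat (a point): On the axis, 36 mm above the bench: where the nut's rim ends. Turned backward (counter-clockwise, at most 120 degrees) the nut's lugs drop some 8 mm from the crown into the gaps; a wall there stops more backward turning. Forward from the gap the lugs go under the crown; after some 40 to 60 degrees the rim meets the strap, some 75 more press it home to a hard stop.
- strap (a joint): Travel in m of the aluminium strap (110 x 64 x 8 mm, square hole around the stud): 0 lifted by its spring (upper face 42 mm above the bench), 0.006 fully down on the specimen (36 mm). The spring lifts with about 2 N at 0 and 6 N at 0.006. The thread holds the strap down when the nut is let go.
- block_a: Bystander: steel hardness test block, disc 64 mm in diameter, 14 mm thick; origin at the centre of the underside.
- block_b: Bystander: steel hardness test block, disc 48 mm in diameter, 18 mm thick; origin at the centre of the underside.
- loupe: Bystander: grey loupe, round, 42 mm in diameter, 34 mm high; origin at the centre of the underside.
- driver: Bystander: screwdriver lying on the bench.
- bottle: Bystander: small closed white plastic bottle, 48 mm in diameter, 110 mm high; origin at the centre of the underside.
- tray: Bystander: grey tray 160 x 110 x 30 mm with three steel coupons in it; origin at the centre of the underside.
Things that resemble listed ones, but are neither listed nor needed, are in the scene too. Leave any red or yellow look-alike of the nut alone.

How it is judged:
On the way, in this order (a step that is already met when the one before it is completed fails the run):
1. the nut's lugs have dropped into the thread of the stud, the strap still up (horizontal distance between nut and jig below 0.004 m and z of nut in the frame of jig below 0.05 m and angle between nut's own z axis and vertical below 0.12 rad), for 0.1 s.
2. the nut has been run on until the strap is down (value of joint strap above 0.0045 m), for 0.1 s.
At the end, for the whole second after the job is handed in: The strap is at least 4.5 of its 6 mm down, held by the nut, which is on the stud within 4 mm of its axis, level within 0.08 rad, its rim below 39 mm, released and at rest (value of joint strap above 0.0045 m and horizontal distance between nut and jig below 0.004 m and z of nut in the frame of jig below 0.039 m and angle between nut's own z axis and vertical below 0.08 rad and linear speed of nut below 0.02 m/s); the robot touches nothing.
It fails at once if the nut is forced: more than 80 N between nut and clamp (contact force between nut and jig above 80 N).
It fails at once if a bystander is shifted by more than 30 mm (distance of any of block_a, block_b, loupe, driver, bottle, tray from where it was at the start of the episode above 0.03 m).
It also fails if it takes over 69 s, if anything falls off the work surface, if the arm or the gripper's body presses on something with over 40 N, if the wrist force passes 120 N, or if a joint passes its speed limit or range.

### The arm

A 6-joint arm with a two-finger parallel gripper is mounted at the origin on the work surface. World frame = base frame: x ahead of the robot, y to its left, z up, the work surface at z = 0. Lengths are in m, angles in rad, forces in N, time in s.
With the tool pointing down it reaches from about 0.375 to 0.975 m from the base axis. Payload 3.8 kg.
Tool frame: the origin (TCP) lies midway between the tips of the shut fingers; the grasp point (between the pads) lies 19 mm behind it; z points along the fingers, y is the line along which they close (so a half turn about z gives the same grasp; the last joint's range is limited). The gripper opens to 88 mm and grips with 3 to 60 N. Pads are 18 mm wide; open, the fingers measure 123 mm over their backs; the gripper's body (75 mm by 187 mm) begins 45 mm behind the grasp point.
Start: joints at [1.082, 0.264, 1.604, -0, 1.274, -0.037], TCP at [0.295, 0.607, 0.204] pointing down, gripper open.
Joint ranges: [-2.63, 2.63], [-0.94, 2.18], [0.31, 2.57], [-1.31, 4.45], [0, 2.66], [-2.55, 2.55]. Speed limits (rad/s): [2.57, 2.57, 3.14, 3.14, 3.14, 3.14].

### API

Orientations are given as a 3x3 rotation matrix whose columns are the frame's x, y, z axes.
In Python, from plant import robot, effector, kinematics, imaging gives the robot as it stands. Calls block until the motion is done:
- robot.move_ptp(position, orientation): joint-space move of the TCP to a pose.
- robot.move_l(position, frame=None, speed=0.15): straight line of the TCP; frame=None keeps the orientation; speed is the mean speed in m/s.
- robot.set_joints(angles): joint-space move.
- effector.let_go() and effector.grab(): open the fingers fully, or close them until they stop; the grip force is fixed at half the most.
- robot.pause(seconds).
- kinematics.solve_ik(position, orientation): joint angles nearest the present ones, or None.
- robot.get_obs(): the state.
- imaging.camera(name): name is "scene" or "top" or "wrist"; returns (picture, depth): 480x640x3 uint8, blue, green, red; 480x640 float32, m along the optical axis (not along the pixel's ray), 0 where there is no reading.
- imaging.camera_model(name): a dict with "fx", "fy", "cx", "cy" (pixels), "dist" ([k1, k2, p1, p2, k3] as OpenCV has them; the pictures are not rectified), "pose" (4x4, takes a point from camera to world coordinates). Camera axes: x right, y down, z forward; pixel columns grow to the right and rows downward; lengths in m; the calibration is good to about 2 mm. A picture is of the moment at which its call begins: read the wrist's pose just before it. camera_model takes no time and is no camera call; for the wrist camera it gives the pose at the moment of the call.
A pose or a line that the arm cannot do raises robot.Unreachable and nothing moves.
- robot.close_job(): hands the job in; it is judged then, once.
Trained networks look in the newest picture that a camera, given by its name, has taken for a name from the list of things; names that differ only in an ending like _2 or _b are one class to them, and where a whole thing is asked for, a point or a joint stands for the part that bears it (a point fixed in the world has none). Each returns a list of dicts, best first, with "p" (0 to 1); they miss things now and then, are a little off and sometimes report something else, mostly with a low value. They report only what shows in the picture. A call takes as long as a camera call. They do not tell look-alikes from the thing itself.
- imaging.search_frame(label, camera): "at" ([column, row] in pixels, amid what is visible of it).
- imaging.mark_of(label, camera): "at" ([column, row] in pixels: a listed point, or the origin of a listed thing).
The state is a dict: "time": time; "q": joint angles; "joint_velocities": joint speeds; "effort": joint torques, N m; "tool_pos": TCP position; "tcp_rot": TCP orientation; "contact_force": force on the tool from outside, world axes, zero at the start; "wrist_torque": the same for the moment, N m; "opening": finger opening in m; "grasp_force": force on a finger pad.
Only numpy, scipy, OpenCV 4.12 (cv2) and the standard library are available. Lean on these libraries where they do the work, as an engineer would, in place of code of your own. Each camera call takes 0.05 s, during which the arm holds its last target. There are 200 camera calls.

## Working session

There is one attempt and no reset: what is moved stays moved. The work goes in short steps, each a Python script; the robot and the scene stay as the last script left them, time stands still between calls to the robot, and variables do not carry over. Pictures are saved under pics/ and viewed, at most 10 in all, crops included, and the job is handed in when it is done.

```bash
ls; mkdir -p pics
cat > h.py <<'E'
import numpy as np, cv2
from plant import robot, effector, kinematics, imaging
def ray(m,uv):
    K=np.array([[m["fx"],0,m["cx"]],[0,m["fy"],m["cy"]],[0,0,1]])
    p=cv2.undistortPoints(np.array([[uv]],float),K,np.array(m["dist"],float))[0,0]
    P=np.array(m["pose"]); return P[:3,3],P[:3,:3]@np.array([p[0],p[1],1])
def at_z(m,uv,z):
    o,d=ray(m,uv); return o+d*(z-o[2])/d[2]
def at_depth(m,uv,dep):
    o,d=ray(m,uv); return o+d*dep
def down(a): # tool y axis at world angle a (finger closing line)
    y=np.array([np.cos(a),np.sin(a),0]); z=np.array([0,0,-1.]); return np.column_stack([np.cross(y,z),y,z])
E
python3 - <<'E'
from h import *
for c in("scene","top"):
    p,d=imaging.camera(c); cv2.imwrite(f"pics/{c}0.png",p); m=imaging.camera_model(c); print(c,np.round(m["pose"],3).tolist())
    for l,z in(("nut",0),("nut_bar",.049),("jig",0),("stud_nose",.064),("crown",.054)):
        for r in imaging.mark_of(l,c): print(l,np.round(r["at"]),round(r["p"],2),np.round(at_z(m,r["at"],z),3))
print(robot.get_obs()["time"],robot.get_obs()["tcp_rot"])
E
```

```text
pics
scene [[-0.788, 0.338, -0.515, 1.226], [0.616, 0.414, -0.67, 0.838], [-0.013, -0.845, -0.535, 0.74], [0.0, 0.0, 0.0, 1.0]]
nut [271. 199.] 0.77 [ 0.517 -0.319  0.   ]
nut [242. 208.] 0.66 [ 0.613 -0.328  0.   ]
nut [250. 182.] 0.63 [ 0.504 -0.457  0.   ]
nut_bar [239. 191.] 0.76 [ 0.61  -0.342  0.049]
nut_bar [269. 182.] 0.53 [ 0.511 -0.332  0.049]
nut_bar [371. 252.] 0.2 [0.525 0.132 0.049]
jig [370. 270.] 0.74 [0.529 0.134 0.   ]
stud_nose [370. 244.] 0.87 [0.52  0.119 0.064]
crown [373. 249.] 0.95 [0.517 0.129 0.054]
top [[-0.031, -0.976, 0.213, 0.375], [-1.0, 0.029, -0.012, -0.017], [0.005, -0.214, -0.977, 1.062], [0.0, 0.0, 0.0, 1.0]]
nut [455. 239.] 0.84 [ 0.613 -0.331  0.   ]
nut [509. 287.] 0.8 [ 0.505 -0.436  0.   ]
nut [454. 288.] 0.64 [ 0.506 -0.319  0.   ]
nut [247. 290.] 0.21 [0.513 0.122 0.   ]
nut_bar [459. 233.] 0.97 [ 0.613 -0.326  0.049]
nut_bar [461. 284.] 0.9 [ 0.507 -0.32   0.049]
nut_bar [513. 284.] 0.64 [ 0.505 -0.425  0.049]
jig [246. 289.] 0.83 [0.516 0.124 0.   ]
stud_nose [238. 287.] 0.61 [0.512 0.13  0.064]
crown [239. 287.] 0.8 [0.513 0.129 0.054]
0.6 [[-8.99683848e-01  4.36542063e-01  2.29871436e-05]
 [ 4.36542064e-01  8.99683847e-01  5.06511280e-05]
 [ 1.43018617e-06  5.56048569e-05 -9.99999998e-01]]
```

View pics/top0.png

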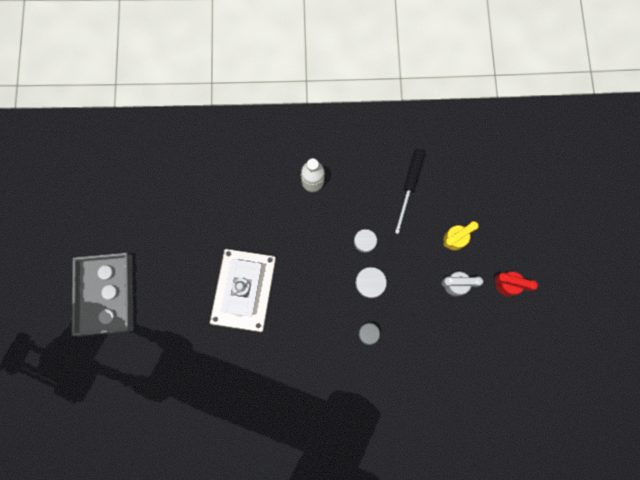

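View pics/scene0.png

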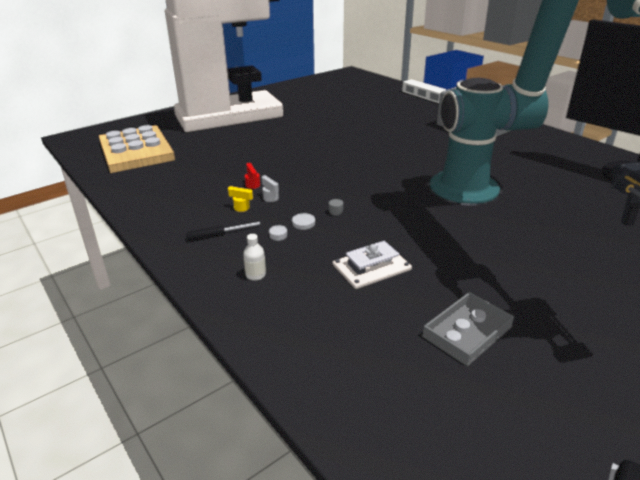

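The top picture shows the steel nut at (461,284), its bar running roughly along world y. The yellow one is at (458,237) and the red at (513,284). The clamp stud is at (240,287). The scene picture agrees with this. Next I'll look at the clamp with the wrist camera, then the nut.

Run:
```python
from h import *
o=robot.get_obs(); R=o["tcp_rot"]; m=imaging.camera_model("wrist")
T=np.eye(4);T[:3,:3]=R;T[:3,3]=o["tool_pos"]
C=np.linalg.inv(T)@np.array(m["pose"]); print(np.round(C,3).tolist(),m["fx"],m["cx"],m["cy"])
def view(xy,a,h,name,labels):
    Rd=down(a); off=Rd@C[:3,3]
    # aim optical axis at target
    ax=Rd@C[:3,2]; tz=.055; zc=h+off[2]; hit=off[:2]+ax[:2]*(zc-tz)/-ax[2]
    robot.move_ptp([xy[0]-hit[0],xy[1]-hit[1],h],Rd); robot.pause(.2)
    m=imaging.camera_model("wrist"); p,d=imaging.camera("wrist"); cv2.imwrite(f"pics/{name}.png",p); np.save(f"pics/{name}.npy",d)
    print(name,robot.get_obs()["time"],robot.get_obs()["q"].round(2) if hasattr(robot.get_obs()["q"],"round") else robot.get_obs()["q"])
    for l,z in labels:
        for r in imaging.mark_of(l,"wrist"): print(l,np.round(r["at"]),round(r["p"],2),np.round(at_z(m,r["at"],z),4))
    np.savez(f"pics/{name}.npz",**{k:np.array(v) for k,v in m.items()})
view((.514,.127),0.3,.20,"wj",(("jig",0),("stud_nose",.064),("crown",.054)))
view((.507,-.32),0.0,.20,"wn",(("nut",0),("nut_bar",.049)))
```

```text
[[0.001, -0.947, -0.32, 0.084], [1.0, 0.001, 0.0, 0.0], [0.0, -0.32, 0.947, -0.18], [0.0, 0.0, 0.0, 1.0]] 361.7584078423807 317.13289286206145 246.5768164065812
wj 2.675 [ 0.25 -0.01  1.92  0.    1.23 -0.06]
jig [319. 234.] 0.89 [0.517  0.1243 0.    ]
stud_nose [321. 253.] 0.73 [0.5181 0.1262 0.064 ]
crown [321. 251.] 0.79 [0.5185 0.1249 0.054 ]
wn 4.7083 [-0.57  0.1   1.81  0.    1.24 -0.57]
nut [413. 238.] 0.71 [ 0.6132 -0.3272 -0.    ]
nut [322. 235.] 0.67 [ 0.5129 -0.3234  0.    ]
nut [318. 319.] 0.61 [ 0.5091 -0.4284  0.    ]
nut_bar [427. 251.] 0.81 [ 0.6152 -0.3254  0.049 ]
nut_bar [320. 350.] 0.69 [ 0.5105 -0.4377  0.049 ]
nut_bar [327. 250.] 0.57 [ 0.517  -0.3242  0.049 ]
```

Run:
```python
from h import *
def cloud(n):
    m=dict(np.load(f"pics/{n}.npz")); d=np.load(f"pics/{n}.npy"); v,u=np.nonzero(d>0)
    K=np.array([[m["fx"],0,m["cx"]],[0,m["fy"],m["cy"]],[0,0,1]])
    p=cv2.undistortPoints(np.stack([u,v],1).astype(float)[:,None],K,m["dist"])[:,0]
    z=d[v,u]; P=m["pose"]; return np.c_[p*z[:,None],z]@P[:3,:3].T+P[:3,3]
X=cloud("wn"); S=X[(np.abs(X[:,2]-.062)<.004)&(np.hypot(X[:,0]-.513,X[:,1]+.323)<.055)]
print(len(S),np.median(S[:,2]),np.percentile(X[:,2],50)); 
r=cv2.minAreaRect(S[:,:2].astype(np.float32)*1000); print("bar",r)
q=S[:,:2]-S[:,:2].mean(0); w,V=np.linalg.eigh(q.T@q); print("bar dir",np.degrees(np.arctan2(V[1,1],V[0,1])),S.mean(0))
X=cloud("wj"); J=X[np.hypot(X[:,0]-.517,X[:,1]-.125)<.03]
for a,b in((.049,.053),(.053,.0555),(.0555,.0595),(.0605,.067)):
    s=J[(J[:,2]>a)&(J[:,2]<b)]; 
    if len(s)>5: (c,rad)=cv2.minEnclosingCircle(s[:,:2].astype(np.float32)*1000); print(a,len(s),s.mean(0).round(4),c,rad)
B=X[(np.abs(X[:,2]-.042)<.003)&(np.hypot(X[:,0]-.517,X[:,1]-.125)<.09)]; print("strap",len(B),np.median(B[:,2]),cv2.minAreaRect(B[:,:2].astype(np.float32)*1000))
B=X[(np.abs(X[:,2]-.012)<.004)&(np.hypot(X[:,0]-.517,X[:,1]-.125)<.11)]; print("base",cv2.minAreaRect(B[:,:2].astype(np.float32)*1000))
a=cv2.imread("pics/wj.png")[170:330,220:420]; b=cv2.imread("pics/wn.png")[150:390,190:470]
cv2.imwrite("pics/c1.png",np.hstack([cv2.resize(a,(400,320),interpolation=cv2.INTER_CUBIC),cv2.resize(b,(373,320))]))
```

```text
1163 0.06155557429509406 0.00013554526903028496
bar ((515.1569213867188, -323.0389709472656), (76.08872985839844, 16.401607513427734), 89.1654281616211)
bar dir 88.66645755097446 [ 0.51478416 -0.32096885  0.06149794]
0.049 101 [0.5169 0.1326 0.0517] (518.1776123046875, 127.37600708007812) 17.227636337280273
0.053 260 [0.5176 0.1287 0.054 ] (518.010498046875, 127.38385009765625) 17.154550552368164
0.0555 236 [0.517  0.1292 0.0577] (517.8685913085938, 127.32051849365234) 17.064559936523438
0.0605 228 [0.5175 0.1279 0.063 ] (517.8569946289062, 127.4889907836914) 8.9790620803833
strap 5557 0.04172654745731019 ((518.3082275390625, 126.99736022949219), (64.81385040283203, 110.29712677001953), 79.4984359741211)
base ((517.9899291992188, 127.22470092773438), (110.41377258300781, 160.30191040039062), 79.55170440673828)
```

View pics/c1.png

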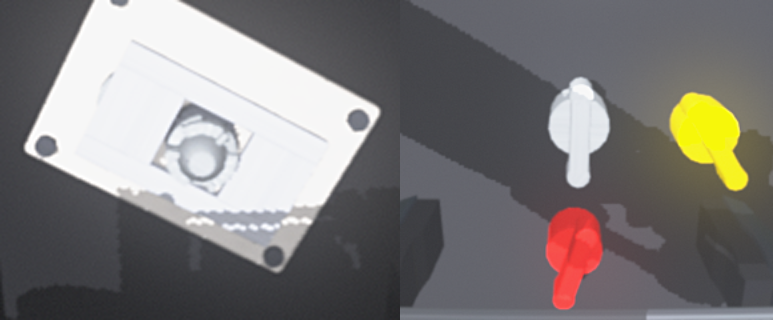

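The left crop shows the stud with its crown and teeth around (200,150). The right crop shows the steel nut at (578,120) with an upright bar, clear of the red and yellow ones. The measured sizes match the given ones: bar 76 x 16 mm, thread radius 17 mm, strap 110 x 64 mm. I'll grasp now.

Run:
```python
from h import *
m=dict(np.load("pics/wj.npz")); d=np.load("pics/wj.npy"); v,u=np.nonzero(d>0)
K=np.array([[m["fx"],0,m["cx"]],[0,m["fy"],m["cy"]],[0,0,1]])
p=cv2.undistortPoints(np.stack([u,v],1).astype(float)[:,None],K,m["dist"])[:,0]; z=d[v,u]
X=np.c_[p*z[:,None],z]@m["pose"][:3,:3].T+m["pose"][:3,3]-[.5179,.1273,0]
r=np.hypot(X[:,0],X[:,1]); a=np.degrees(np.arctan2(X[:,1],X[:,0])); k=(r>13.5e-3)&(r<16.8e-3)
for b in range(-180,180,10):
    s=X[k&(a>=b)&(a<b+10),2]; print(b,len(s),np.round(np.percentile(s,[20,50,80])*1e3,1) if len(s) else "",end=" | ")
print()
def st(n): 
    o=robot.get_obs(); print(n,round(o["time"],2),np.round(o["tool_pos"],4),np.round(o["contact_force"],1),round(o["opening"],4),np.round(o["grasp_force"],1),np.round(o["q"],2))
R=down(np.radians(-1)); n=[.5152,-.323]
robot.move_ptp(n+[.13],R); robot.move_l(n+[.040],speed=.1); st("down")
effector.grab(); st("grab")
robot.move_l(n+[.045],speed=.03); st("lift"); robot.move_l(n+[.18],speed=.2); st("up")
robot.move_ptp([.5179,.1273,.18],down(.5)); robot.pause(.2); st("over")
p,d=imaging.camera("wrist"); cv2.imwrite("pics/held.png",p)
```

```text
-180 21 [51.8 55.3 57.6] | -170 3 [53.7 54.  54.1] | -160 9 [53.8 54.  54.2] | -150 10 [52.6 53.4 54.6] | -140 10 [53.4 53.9 54.4] | -130 10 [53.9 54.3 54.9] | -120 9 [52.8 53.1 54.3] | -110 10 [53.  53.6 54.2] | -100 2 [47.3 50.1 52.8] | -90 3 [45.1 45.5 46. ] | -80 3 [45.4 45.6 45.8] | -70 4 [46.6 47.2 51.5] | -60 10 [57.  57.6 57.8] | -50 8 [53.6 54.  54.5] | -40 9 [53.2 53.6 54.1] | -30 10 [53.  53.5 53.7] | -20 9 [53.  53.4 53.7] | -10 10 [53.3 54.2 54.4] | 0 10 [53.5 53.8 54.2] | 10 14 [48.2 52.5 53.8] | 20 13 [44.8 45.4 50.8] | 30 9 [38.9 45.3 45.6] | 40 11 [31.8 46.7 47.2] | 50 11 [30.4 30.9 47.1] | 60 17 [30.8 56.7 57.9] | 70 20 [31.  52.7 54.5] | 80 16 [30.8 47.7 53.7] | 90 22 [31.1 52.1 53.8] | 100 20 [30.1 36.6 53.8] | 110 20 [31.6 52.6 53.7] | 120 24 [30.9 43.5 53.5] | 130 22 [33.4 51.3 53.6] | 140 12 [31.1 43.6 44.5] | 150 15 [30.5 43.8 45.4] | 160 13 [37.1 45.7 46.3] | 170 17 [34.2 46.8 48.5] | 
down 6.27 [ 0.5159 -0.3235  0.0408] [-0.5 -0.7  1.1] 0.0882 0.0 [-0.6   0.29  1.9  -0.    0.96 -0.58]
grab 7.57 [ 0.5152 -0.323   0.04  ] [-0.9  0.5 -0.3] 0.0002 0.0 [-0.6   0.29  1.9  -0.    0.96 -0.58]
lift 7.88 [ 0.5155 -0.3233  0.0455] [ 0.1 -0.5 -0.9] 0.0004 0.0 [-0.6   0.28  1.89 -0.    0.96 -0.58]
up 8.71 [ 0.5144 -0.3225  0.1787] [0.2 0.8 0.2] 0.0005 0.0 [-0.6   0.16  1.78 -0.    1.21 -0.58]
over 10.56 [0.5183 0.1264 0.18  ] [-0.5 -0.6  0.1] 0.0006 0.0 [ 0.19  0.01  1.93 -0.    1.19 -0.31]
```

View pics/held.png

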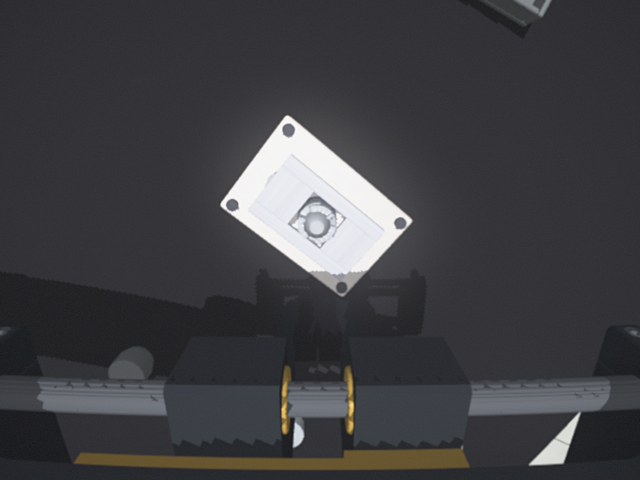

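The fingers closed on nothing (opening 0), so I'll look at where the nut is now.

Run:
```python
from h import *
effector.let_go()
p,d=imaging.camera("top"); m=imaging.camera_model("top")
for l,z in(("nut",0),("nut_bar",.049)):
    for r in imaging.mark_of(l,"top"): print(l,np.round(r["at"]),round(r["p"],2),np.round(at_z(m,r["at"],z),3))
a=cv2.resize(p[180:340,340:560],(440,320),interpolation=cv2.INTER_CUBIC)
s,_=imaging.camera("scene"); b=cv2.resize(s[130:240,180:330],(436,320),interpolation=cv2.INTER_CUBIC)
cv2.imwrite("pics/c2.png",cv2.resize(np.hstack([a,b]),(800,292))); o=robot.get_obs(); print(o["time"],o["opening"])
```

```text
nut [509. 283.] 0.83 [ 0.513 -0.437  0.   ]
nut [452. 288.] 0.7 [ 0.507 -0.315  0.   ]
nut [454. 237.] 0.58 [ 0.617 -0.33   0.   ]
nut_bar [461. 232.] 0.67 [ 0.615 -0.33   0.049]
nut_bar [518. 282.] 0.59 [ 0.509 -0.437  0.049]
nut_bar [458. 281.] 0.58 [ 0.513 -0.316  0.049]
12.1333 0.08836492617216067
```

View pics/c2.png

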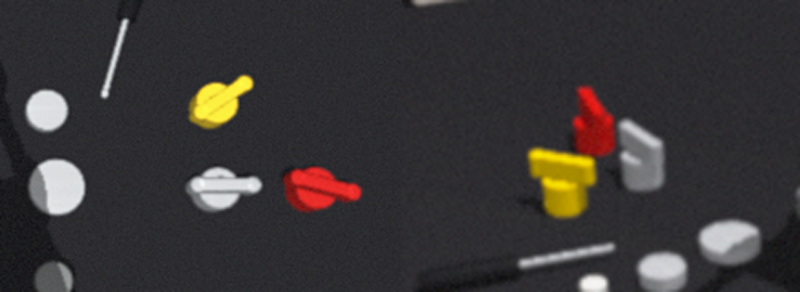

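The nut still stands upright at its old place. I'll approach again and photograph before and after closing.

Run:
```python
from h import *
def st(n): 
    o=robot.get_obs(); print(n,round(o["time"],2),np.round(o["tool_pos"],4),np.round(o["contact_force"],1),round(o["opening"],4),np.round(o["grasp_force"],1))
R=down(np.radians(-1)); n=[.5152,-.323]
robot.move_ptp(n+[.11],R); robot.move_l(n+[.040],speed=.1); robot.pause(.2); st("down")
a,da=imaging.camera("wrist"); np.save("pics/da.npy",da)
effector.grab(); robot.pause(.1); st("grab")
b,db=imaging.camera("wrist"); np.save("pics/db.npy",db)
cv2.imwrite("pics/c3.png",np.hstack([cv2.resize(a,(400,300)),cv2.resize(b,(400,300))]))
```

```text
down 14.85 [ 0.5159 -0.3235  0.041 ] [ 0.8  0.2 -0.1] 0.0882 0.0
grab 16.3 [ 0.5152 -0.323   0.04  ] [ 0.3 -0.1 -0.1] 0.0003 0.0
```

View pics/c3.png

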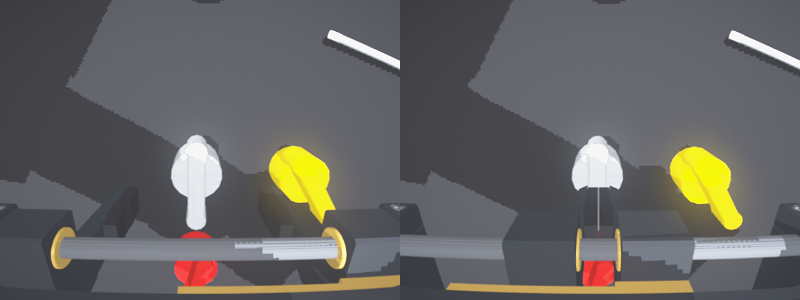

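In the left half (open fingers) the nut is ahead at about (195,180). In the right half the shut fingers cover the near half of the bar at about (598,205). I'll locate both in 3D from the depth.

Run:
```python
from h import *
m=imaging.camera_model("wrist"); o=robot.get_obs(); print(np.round(o["tool_pos"],4),np.round(m["pose"],4).tolist())
for n in("da","db"):
    d=np.load(f"pics/{n}.npy")
    for v in range(220,400,10):
        print(n,v,[(round(d[v,u],3),(np.round(1e3*at_depth(m,(u,v),d[v,u]))).tolist()) for u in (306,316,328)] if d[v,316]>0 else "-")
```

```text
[ 0.5152 -0.323   0.04  ] [[0.9999, -0.0166, -0.0036, 0.5163], [-0.0169, -0.9475, -0.3194, -0.2395], [0.0019, 0.3194, -0.9476, 0.2199], [0.0, 0.0, 0.0, 1.0]]
da 220 [(np.float32(0.184), [510.0, -285.0, 42.0]), (np.float32(0.179), [515.0, -284.0, 46.0]), (np.float32(0.229), [523.0, -297.0, -2.0])]
da 230 [(np.float32(0.167), [511.0, -286.0, 59.0]), (np.float32(0.165), [515.0, -285.0, 61.0]), (np.float32(0.174), [521.0, -288.0, 52.0])]
da 240 [(np.float32(0.166), [511.0, -289.0, 62.0]), (np.float32(0.167), [515.0, -290.0, 60.0]), (np.float32(0.168), [521.0, -290.0, 60.0])]
da 250 [(np.float32(0.168), [510.0, -295.0, 61.0]), (np.float32(0.169), [515.0, -295.0, 61.0]), (np.float32(0.168), [521.0, -295.0, 61.0])]
da 260 [(np.float32(0.171), [510.0, -300.0, 60.0]), (np.float32(0.171), [515.0, -300.0, 60.0]), (np.float32(0.172), [521.0, -301.0, 59.0])]
da 270 [(np.float32(0.172), [510.0, -305.0, 60.0]), (np.float32(0.171), [515.0, -304.0, 62.0]), (np.float32(0.172), [521.0, -305.0, 61.0])]
da 280 [(np.float32(0.173), [510.0, -310.0, 61.0]), (np.float32(0.174), [515.0, -310.0, 60.0]), (np.fl
[... 3405 characters left out ...]
float32(0.126), [511.0, -314.0, 112.0]), (np.float32(0.146), [515.0, -326.0, 95.0]), (np.float32(0.127), [519.0, -315.0, 111.0])]
db 360 [(np.float32(0.119), [512.0, -313.0, 119.0]), (np.float32(0.119), [515.0, -313.0, 119.0]), (np.float32(0.119), [519.0, -313.0, 119.0])]
db 370 [(np.float32(0.121), [511.0, -318.0, 118.0]), (np.float32(0.121), [515.0, -318.0, 118.0]), (np.float32(0.12), [519.0, -317.0, 119.0])]
db 380 [(np.float32(0.122), [511.0, -322.0, 118.0]), (np.float32(0.121), [515.0, -321.0, 119.0]), (np.float32(0.123), [519.0, -322.0, 118.0])]
db 390 [(np.float32(0.081), [513.0, -296.0, 153.0]), (np.float32(0.081), [515.0, -296.0, 153.0]), (np.float32(0.082), [518.0, -297.0, 153.0])]
```

The shut fingertips sit about 28 mm higher than the stated TCP, so they closed above the bar. I'll measure that exactly, then descend with force checks.

Run:
```python
from h import *
m=imaging.camera_model("wrist"); d=np.load("pics/db.npy")
print([(v,np.round(1e3*at_depth(m,(312,v),d[v,312]),1).tolist()) for v in range(288,301)])
def st(n): 
    o=robot.get_obs(); print(n,round(o["time"],2),np.round(o["tool_pos"],4),np.round(o["contact_force"],1),round(o["opening"],4),np.round(o["grasp_force"],1)); return o
n=[.5152,-.323]
effector.let_go()
for z in(.030,.024,.020,.017,.014):
    robot.move_l(n+[z],speed=.06); o=st("down")
    if abs(o["contact_force"][2])>5: robot.move_l(n+[z+.003]); break
effector.grab(); st("grab")
```

```text
[(288, [512.9, -313.6, 62.1]), (289, [512.8, -314.4, 61.5]), (290, [512.8, -315.2, 61.1]), (291, [512.8, -315.3, 62.0]), (292, [512.8, -316.2, 61.1]), (293, [512.8, -316.7, 61.2]), (294, [512.8, -317.0, 61.6]), (295, [512.8, -317.4, 61.9]), (296, [512.8, -317.7, 62.4]), (297, [512.7, -318.7, 61.4]), (298, [512.7, -319.1, 61.8]), (299, [512.7, -319.4, 62.3]), (300, [513.0, -314.0, 73.8])]
down 17.99 [ 0.5145 -0.3225  0.029 ] [0.6 0.2 0.2] 0.0883 0.0
down 18.24 [ 0.5148 -0.3227  0.0234] [-0.2  1.1 -0.1] 0.088 0.0
down 18.49 [ 0.515  -0.3228  0.0197] [-0.2 -0.4  0.1] 0.0883 0.0
down 18.74 [ 0.5151 -0.3229  0.0168] [ 0.5 -0.2 -0.1] 0.0882 0.0
down 18.99 [ 0.515  -0.3229  0.0137] [-0.4 -0.2 -0.7] 0.0881 0.0
grab 20.1 [ 0.515  -0.323   0.0139] [-1.1 -0.4  0.3] 0.0139 30.0
```

The nut is now gripped at 13.9 mm, matching the bar. I'll carry it to the stud, lower it onto the crown at a yaw clear of the teeth, and turn it back with force feedback.

```bash
cat >> h.py <<'E'
XY=[.5179,.1273]; OFF=.0139
def go(rim,yawdeg,speed=.05):
    robot.move_l([*XY,rim+OFF],down(np.radians(yawdeg)),speed=speed); return robot.get_obs()
def rep(n,o): print(n,round(o["time"],2),np.round(np.array(o["tool_pos"])*1e3,1),np.round(o["contact_force"],1),np.round(o["wrist_torque"],2),round(o["opening"],4))
E
python3 - <<'E'
from h import *
o=robot.get_obs()
robot.move_l([.515,-.323,.16],speed=.2); rep("up",robot.get_obs())
robot.move_ptp([*XY,.11],down(np.radians(58))); robot.pause(.2); o=robot.get_obs(); rep("over",o)
b=np.array(o["contact_force"])
o=go(.066,58,.08); rep("66",o)
z=.066
while z>.0445:
    z-=.001 if z<.060 else .002
    o=go(z,58,.03); f=np.array(o["contact_force"])-b; rep(f"rim {z*1e3:.1f}",o)
    if np.linalg.norm(f)>6: break
E
```

```text
up 20.98 [ 514.  -322.3  158.4] [-1.   0.2 -1.9] [-0.04  0.03 -0.02] 0.0139
over 22.84 [518.4 126.5 110.2] [-0.9  0.9 -3.1] [-0.02 -0.   -0.  ] 0.0136
66 23.37 [517.2 127.2  78.9] [-0.1 -0.4 -2.9] [-0.01  0.02 -0.01] 0.0139
rim 64.0 23.62 [518.2 127.4  78.2] [-0.2 -0.7 -3.2] [-0.03  0.02  0.03] 0.0139
rim 62.0 23.87 [517.8 127.3  75.9] [ 0.1  0.4 -1.9] [-0.01 -0.05  0.02] 0.014
rim 60.0 24.12 [517.7 127.3  73.7] [-0.1 -0.6 -2.4] [-0.01 -0.01  0.03] 0.0137
rim 58.0 24.37 [517.7 127.3  71.7] [-0.9  0.7 -2.5] [-0.04  0.02 -0.  ] 0.0141
rim 57.0 24.62 [517.8 127.3  70.8] [-0.3 -0.9 -2.6] [ 0.01 -0.03 -0.  ] 0.0136
rim 56.0 24.87 [517.8 127.3  69.8] [-0.8  0.5 -1.9] [ 0.01 -0.01  0.04] 0.0135
rim 55.0 25.12 [517.8 127.3  68.8] [-0.9 -0.1 -1.9] [-0.01 -0.02 -0.03] 0.014
rim 54.0 25.37 [517.8 127.3  67.8] [ 0.2 -1.1 -2.2] [0.02 0.02 0.  ] 0.0134
rim 53.0 25.62 [518.1 127.3  67.3] [-1.1  0.1  1. ] [-0.07  0.18  0.03] 0.0135
rim 52.0 25.87 [518.4 127.3  67.1] [-2.2 -0.4  6.4] [-0.17  0.48  0.01] 0.0137
```

Run:
```python
from h import *
z=.052; y=58
while y<142:
    y+=4; o=go(z,y,.03); f=o["contact_force"]; rep(y,o)
    if f[2]<0 and o["tool_pos"][2]<z+OFF+.0006:
        z-=.0015; o=go(z,y,.03); rep(f"lower {z*1e3:.1f}",o)
        if o["contact_force"][2]<2 : break
    if abs(o["wrist_torque"][2])>.8 or f[2]>25: print("STOP");break
```

```text
62 26.12 [518.9 127.4  67.1] [-1.9 -1.4  6. ] [-0.04  0.31  0.04] 0.0136
66 26.37 [518.9 127.6  67.1] [-1.3  0.1  5.4] [ 0.01  0.28 -0.01] 0.0133
70 26.62 [518.9 127.7  67. ] [-1.   0.5  6.2] [0.09 0.25 0.08] 0.0142
74 26.87 [518.9 127.7  67. ] [-1.3 -0.3  5.6] [0.12 0.28 0.02] 0.014
78 27.12 [518.9 127.7  67. ] [-0.8  0.8  5.6] [0.15 0.27 0.08] 0.0136
82 27.37 [518.9 127.7  67. ] [-1.8  0.8  5.6] [0.05 0.26 0.07] 0.014
86 27.62 [518.8 127.7  67.1] [-1.   0.8  5.2] [0.05 0.33 0.09] 0.0135
90 27.87 [518.7 127.9  67. ] [-1.5  1.2  5.9] [0.28 0.29 0.04] 0.0136
94 28.12 [518.6 127.9  67. ] [-1.3  1.7  5.6] [ 0.19  0.43 -0.  ] 0.014
98 28.37 [518.6 127.8  67. ] [-2.2  1.   6.2] [0.18 0.41 0.04] 0.0135
102 28.62 [518.7 127.8  67.1] [-1.8  0.5  6.2] [0.17 0.42 0.09] 0.0135
106 28.87 [518.6 127.9  67. ] [-2.2  1.2  6.5] [0.24 0.39 0.03] 0.0134
110 29.12 [518.6 127.9  67. ] [-1.4  1.6  6.5] [0.27 0.43 0.02] 0.0132
114 29.37 [518.6 127.7  67. ] [-1.   0.1  4.5] [ 0.18  0.37 -0.02] 0.0138
118 29.62 [518.6 127.8  66.8] [-0.6  0.8  5.2] [0.27 0.43 0.02] 0.0134
122 29.87 [518.4 127.8  66.6] [-0.8  1.4  5.8] [0.32 0.43 0.07] 0.0139
126 30.12 [517.3 127.1  65.1] [-0.4  0.1 -2.8] [ 0.09  0.05 -0.03] 0.0139
lower 50.5 30.37 [517.3 127.1  63.7] [-0.4 -0.1 -2.6] [0.08 0.05 0.02] 0.0135
```

It dropped at yaw 126°. I'll lower it to the bottom of the gap, then go forward along the helix.

Run:
```python
from h import *
z=.0505
while z>.0435:
    z-=.0015; o=go(z,126,.03); rep(f"rim {z*1e3:.1f}",o)
    if o["contact_force"][2]>4: break
robot.pause(.1); rep("rest",robot.get_obs())
```

```text
rim 49.0 30.62 [517.6 127.1  62.6] [-1.5 -1.1 -2.5] [-0.08  0.16  0.05] 0.0136
rim 47.5 30.87 [517.7 127.2  61.2] [-0.3 -0.6 -2.2] [-0.14  0.22 -0.02] 0.0138
rim 46.0 31.12 [518.1 127.5  59.8] [ 0.2  0.5 -2.5] [0.05 0.03 0.01] 0.0136
rim 44.5 31.37 [518.3 127.5  58.9] [-1.1 -0.1  1.5] [ 0.07  0.29 -0.01] 0.0139
rim 43.0 31.62 [518.8 127.8  58.6] [-3.1  0.5  8.2] [ 0.01  0.64 -0.03] 0.0137
rest 31.72 [518.8 127.8  58.6] [-3.5 -0.5  8.5] [0.04 0.7  0.01] 0.0137
```

```bash
cat > fwd.py <<'E'
from h import *
import sys
z,y,yend=map(float,sys.argv[1:4])
while y>yend:
    y-=5; z-=.000396
    o=go(z,y,.03); f=o["contact_force"]; rep(f"{y} {z*1e3:.2f}",o)
    z+=np.clip((f[2]-1)*.00012,-.0008,.0008)
    if abs(o["wrist_torque"][2])>.9 or abs(f[2])>25 or np.hypot(f[0],f[1])>20: print("STOP"); break
E
python3 fwd.py .0438 126 70
```

```text
121.0 43.40 31.97 [518.6 127.5  58.2] [-2.   0.4  5.7] [-0.05  0.4  -0.06] 0.0138
116.0 43.57 32.22 [518.5 127.4  57.9] [-0.5  0.2  4. ] [-0.03  0.23 -0.01] 0.0136
111.0 43.53 32.47 [518.3 127.4  57.6] [0.  0.2 2.4] [-0.01  0.03  0.02] 0.0135
106.0 43.31 32.72 [518.1 127.4  57.2] [0.2 1.6 2.1] [ 0.02 -0.11  0.01] 0.0141
101.0 43.04 32.97 [517.7 127.3  56.7] [-0.1  0.3 -0.1] [ 0.04 -0.05 -0.01] 0.0134
96.0 42.51 33.22 [517.7 127.3  56.3] [ 0.3 -0.6  1.1] [-0.04  0.01 -0.05] 0.0137
91.0 42.13 33.47 [517.7 127.3  55.9] [ 0.2 -0.5  0.4] [-0.04 -0.02  0.01] 0.0136
86.0 41.66 33.72 [517.9 127.3  55.6] [-0.7 -1.1  2.3] [0.08 0.03 0.01] 0.0138
81.0 41.43 33.97 [517.8 127.3  55.3] [-0.7  0.5  1.1] [ 0.07 -0.05  0.04] 0.0134
76.0 41.04 34.22 [517.9 127.3  54.9] [ 0.6 -0.2  1.1] [ 0.09 -0.   -0.05] 0.0137
71.0 40.66 34.47 [517.9 127.2  54.5] [-0.1 -0.7 -0.2] [ 0.08 -0.04  0.  ] 0.0137
66.0 40.12 34.72 [518.  127.3  54.1] [1.  0.2 0.3] [ 0.11 -0.1   0.02] 0.0135
```

The helix is tracking well: 0.08 mm per degree at low force. I'll continue to the hard stop.

```bash
python3 fwd.py .0398 66 6
```

```text
61.0 39.40 34.97 [518.1 127.3  53.4] [1.  0.2 1.8] [ 0.12 -0.09 -0.03] 0.0142
56.0 39.10 35.22 [518.1 127.3  53.1] [-0.   0.7  1.6] [ 0.09 -0.11 -0.08] 0.0137
51.0 38.78 35.47 [518.1 127.3  52.8] [-0.7  0.6  1.9] [ 0.09 -0.08 -0.04] 0.0137
46.0 38.49 35.72 [518.1 127.3  52.5] [0.  0.6 2.4] [ 0.1  -0.11  0.02] 0.0138
41.0 38.26 35.97 [518.1 127.3  52.3] [-0.1  1.   3.3] [ 0.11 -0.12 -0.02] 0.0133
36.0 38.14 36.22 [518.  127.2  52.1] [0.2 1.  2. ] [ 0.03 -0.14 -0.  ] 0.014
31.0 37.87 36.47 [518.  127.2  51.9] [0.3 0.9 2.4] [ 0.01 -0.19  0.02] 0.0137
26.0 37.64 36.72 [518.  127.2  51.6] [0.5 0.9 3.4] [ 0.04 -0.13 -0.01] 0.0136
21.0 37.53 36.97 [517.9 127.2  51.5] [-0.3  0.8  2.9] [ 0.01 -0.17 -0.02] 0.0137
16.0 37.37 37.22 [517.8 127.1  51.2] [-0.3 -0.3  2.2] [-0.11 -0.16 -0.04] 0.0137
11.0 37.11 37.47 [517.7 127.1  50.9] [0.8 0.1 2. ] [-0.13 -0.09 -0.07] 0.0137
6.0 36.83 37.72 [517.6 127.1  50.5] [0.3 0.  1.3] [-0.15  0.01 -0.01] 0.0137
```

```bash
python3 fwd.py .0368 6 -18
```

```text
1.0 36.40 37.97 [517.6 127.2  50.2] [-0.7 -0.6  1.7] [-0.17 -0.02 -0.04] 0.0137
-4.0 36.09 38.22 [517.6 127.2  49.8] [-0.  -0.8  0.5] [-0.27  0.05 -0.07] 0.0137
-9.0 35.63 38.47 [517.7 127.2  49.6] [-1.7 -1.1  3.4] [-0.28  0.22  0.12] 0.0137
-14.0 35.53 38.72 [517.6 127.2  49.5] [-2.  -0.2  4.7] [-0.35  0.26  0.47] 0.0135
-19.0 35.57 38.97 [517.6 127.   49.4] [-1.9 -2.4  3.5] [-0.58  0.39  0.56] 0.0141
```

The torque rises at rim 35.5 mm, so that's the hard stop. I'll ease off, let go, rise and check.

Run:
```python
from h import *
rep("eased",go(.0356,-13,.03)); effector.let_go(); rep("open",robot.get_obs())
robot.move_l([*XY,.13],speed=.12); m0=robot.get_obs()
R=down(np.radians(-13)); robot.move_l([XY[0]-R[0,0]*.03,XY[1]-R[1,0]*.03,.20],speed=.15); robot.pause(.2)
m=imaging.camera_model("wrist"); p,d=imaging.camera("wrist"); cv2.imwrite("pics/end.png",p)
v,u=np.nonzero(d>0); K=np.array([[m["fx"],0,m["cx"]],[0,m["fy"],m["cy"]],[0,0,1]])
q=cv2.undistortPoints(np.stack([u,v],1).astype(float)[:,None],K,np.array(m["dist"]))[:,0]; z=d[v,u]; P=np.array(m["pose"])
X=np.c_[q*z[:,None],z]@P[:3,:3].T+P[:3,3]; r=np.hypot(X[:,0]-XY[0],X[:,1]-XY[1])
S=X[(X[:,2]>.09)&(X[:,2]<.11)&(r<.06)]; print("bar top z (98 expected)",np.median(S[:,2]),cv2.minAreaRect(S[:,:2].astype(np.float32)*1000))
A=np.c_[S[:,:2]-S[:,:2].mean(0),np.ones(len(S))]; print("tilt",np.linalg.lstsq(A,S[:,2],rcond=None)[0])
B=X[(X[:,2]>.03)&(X[:,2]<.046)&(r>.03)&(r<.05)]; print("strap z (36 expected)",np.median(B[:,2]),len(B))
rep("end",robot.get_obs())
```

```text
eased 39.23 [517.7 127.2  49.4] [-2.7 -1.5  3.6] [-0.41  0.38  0.32] 0.014
open 40.38 [517.9 127.3  49.5] [ 0.  -0.2  0.2] [-0.08  0.06  0.03] 0.0882
bar top z (98 expected) 0.09723350151206356 ((517.92041015625, 127.32646179199219), (75.5479507446289, 16.457366943359375), 78.10352325439453)
tilt [-0.01327793  0.00091567  0.09720173]
strap z (36 expected) 0.03540026966928647 3336
end 42.11 [510.4  98.2 198.7] [-0.1  0.1 -0.4] [-0.06  0.09 -0.  ] 0.088
```

View pics/end.png

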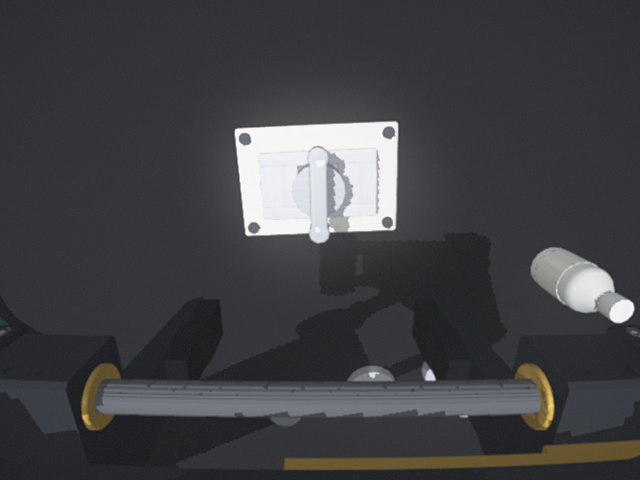

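The nut sits level on the stud at (318,190), the strap is down at about 36 mm, and the gripper is clear.

```bash
python3 -c "
from h import *
print(robot.close_job())"
```

```text
the job is handed in; nothing more can be done
None
```

The job is handed in: the nut is threaded on and run to its stop, the strap measured fully down at about 36 mm, and the nut is level and let go; I saw no sign that anything else on the bench had moved, but did not measure it, and no verdict was returned.

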